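Set the stroke of a dispense valve

TASK

The air is off: bleed what is left in the dispense valve by pressing the dispenser's pedal right down to its stop and letting it come back up. Then screw the knurled stroke cap on top of the dispense valve clockwise until it bottoms out, back it off a quarter turn, and finish with the cap still gripped between the fingers at that setting, so that I can nip up its collar screw. Leave everything else on the bench where it is.

Things in the scene. Friction and masses are not known exactly. Their poses are not given: they have to be found in the camera images.
- valve_stand: dispense valve upright on its bench stand (fixed): grey base plate 170 x 120 x 12 mm, x -65 to +105 and y -60 to +60 mm from the origin, which lies on the valve's axis at bench level. Column at x +80 mm, top 162 mm high. Air cylinder 34 mm across up to 165 mm, its fitting out to y -41 mm below 150 mm; collar 26 mm across from 165 to 178 mm; the cap above it tops the whole
- stroke_cap: knurled metal cap on top of the dispense valve, 30 mm across, 28 mm tall, axis upright. Origin on the axis, half-way up the cap: 192 mm above the bench when bottomed, 1.5 mm higher per turn. Dark index line on top, from the centre to the rim along its own -x (bottomed: along the stand's -x). Turns stiffly (0.06 N m), stays where left, never comes off
- cap_turn (a joint): turn of the stroke cap on its thread, rad: 0 = bottomed on the collar (a hard stop), growing as it is unscrewed (counter-clockwise from above); it starts between 2.4 and 4.6
- air_pedal: the dispenser's pedal, set up on the bench (fixed): grey base 150 x 90 mm with a black rubber-topped treadle 72 mm wide, hinged at its +x end (x = +58 mm, 44 mm above the bench, axis along y) and sloping up to its free end at -x. Origin under the middle of the base, x along the pedal towards the hinge, z up
- treadle_press (a point): the point to press: on top of the treadle, on its middle line, 98 mm from the hinge and 24 mm in from the free end. It stands about 71 mm above the bench when the treadle is up and about 51 mm at the stop; it moves with the treadle
- treadle (a joint): angle of the treadle, rad: 0 = up (where its spring holds it), 0.21 = down on its stop. Pressed straight down at the press point it takes about 3 N to start and 9 N to reach the stop, and springs back when let go
- housing_a: loose white open round plastic housing, 66 mm across, 20 mm tall, lying open side up; not part of the job, stays where it is; origin under its centre
- housing_b: loose white open round plastic housing, 66 mm across, 20 mm tall, lying open side up; not part of the job, stays where it is; origin under its centre
- housing_c: loose white open round plastic housing, 66 mm across, 20 mm tall, lying open side up; not part of the job, stays where it is; origin under its centre
- board_a: loose strip of three small green circuit boards joined by amber links, 124 x 36 mm and about 7 mm tall, lying flat; not part of the job, stays where it is; origin under its centre, x along the strip
- board_b: loose strip of three small green circuit boards joined by amber links, 124 x 36 mm and about 7 mm tall, lying flat; not part of the job, stays where it is; origin under its centre, x along the strip
- screwdriver: loose screwdriver lying flat; not part of the job, stays where it is; its origin lies below its middle, handle to its own -x
- jar: loose closed white jar with a black lid, 52 mm across, 55 mm tall; not part of the job, stays where it is; origin under its centre
There are look-alikes about, which are no part of the job. What is shaped like the valve_stand but green is not meant. What is shaped like the air_pedal but red is not meant.

How it is judged:
On the way, in this order (a step that is already met when the one before it is completed fails the run):
1. the pedal is pressed down to its stop (value of joint treadle above 0.185 rad), for 0.2 s.
2. with the pedal up again, the stroke cap is screwed down until it bottoms out (value of joint cap_turn below 0.08 rad and value of joint treadle below 0.04 rad), for 0.2 s.
At the end, for the whole second after the job is handed in: the stroke cap stands a quarter turn (70 to 110 degrees) back from its bottom stop, not turning, gripped between the fingers (more than 4 N, the grasp point within 28 mm of the cap's middle), and the pedal is up (value of joint cap_turn between 1.22 and 1.92 rad and velocity of joint cap_turn between -0.15 and 0.15 rad/s and contact force between the fingers and stroke_cap above 4 N and distance between the grasp point and stroke_cap below 0.028 m and value of joint treadle below 0.04 rad); the arm keeps its last pose, push and grip.
It fails at once if another thing on the bench is moved by more than 25 mm (distance of any of housing_a, housing_b, housing_c, board_a, board_b, screwdriver, jar from where it was at the start of the episode above 0.025 m).
It also fails if it takes over 72 s, if anything falls off the work surface, if the arm or the gripper's body presses on something with over 40 N, if the wrist force passes 120 N, or if a joint passes its speed limit or range.

ROBOT

A 6-joint arm with a two-finger parallel gripper is mounted at the origin on the work surface. World frame = base frame: x ahead of the robot, y to its left, z up, the work surface at z = 0. Lengths are in m, angles in rad, forces in N, time in s.
With the tool pointing down it reaches from about 0.275 to 0.975 m from the base axis. Payload 8.4 kg.
Tool frame: the origin (TCP) lies on the centre line of the jaws, within the pads' length; the fingertips stand 8 mm ahead of it and the grasp point (between the pads) lies 11 mm behind it; x points along the fingers, y is the direction in which the jaws open and shut, and the axes are right-handed (so a half turn about x gives the same grasp; the last joint's range is limited). The gripper opens to 92 mm and grips with 3 to 60 N. Pads are 20 mm wide; open, the fingers measure 128 mm over their backs; the gripper's body (75 mm by 189 mm) begins 69 mm behind the grasp point.
Start: joints at [-1.211, 0.353, 1.633, -0, 1.155, -0.002], TCP at [0.221, -0.585, 0.223] pointing down, gripper open.
Joint ranges: [-2.63, 2.63], [-0.92, 2.1], [0.06, 2.66], [-1.3, 4.44], [0, 2.69], [-3.02, 3.02]. Speed limits (rad/s): [2.22, 2.22, 2.79, 3.14, 3.14, 3.14].

INTERFACE

Orientations are given as a unit quaternion [w, x, y, z].
In Python, from rig import robot gives the robot as it stands. The module is installed in compiled form; this text tells all that it offers.
- The arm moves only by the tool servo_tool, never from a script. Its argument "commands" is a list of rows, each a list of 7 numbers: the closure, from 0 (fully open) to 1 (shut), then the shift along the tool's x, y, z in mm, then the turn, a rotation vector about the tool's x, y, z in rad. A call has 1 to 20 rows; each row is the pose to reach, as a shift and turn from the pose measured when the call began, along the tool's axes at that moment; what a row does not reach only later rows make up. A row lasts 1/10 s, in which the tool goes at most 50 mm and 8.59 degrees, less where a joint would pass 70% of its speed; a pose out of reach is approached as far as the arm can. A call with a gripper value outside its range is refused whole. The fingers move at their own pace and stop on an object; "grip_force" is the grip in N (left out, the last holds). Time passes only in rows, so rows that repeat a pose let the fingers close. It gives the time, the measured TCP pose, the force and the opening at its end, in the units of the state.
- robot.sense(): the state, without advancing time (a new reading comes with each control period).
- robot.snapshot(name): name is "scene" or "top" or "wrist"; returns the picture (384x512x3 uint8, red, green, blue); there is no depth.
- robot.calibration(name): a dict with "fx", "fy", "cx", "cy" (pixels), "xyz" and "rotation" of the camera in the world. Camera axes: x right, y up, looking along -z (the intrinsics and any distortion apply to the point x, -y, -z); pixel columns grow to the right and rows downward; lengths in m; the calibration is good to about 2 mm. A picture is of the moment at which its call begins: read the wrist's pose just before it. calibration takes no time and is no camera call; for the wrist camera it gives the pose at the moment of the call.
- robot.sign_off(): hands the job in, once; it reports no verdict.
Trained networks look in the newest picture that a camera, given by its name, has taken for a name from the list of things; names that differ only in an ending like _2 or _b are one class to them, and where a whole thing is asked for, a point or a joint stands for the part that bears it (a point fixed in the world has none). Each returns a list of dicts, best first, with "conf" (0 to 1); they miss things now and then, are a little off and sometimes report something else, mostly with a low value. They report only what shows in the picture. A call takes as long as a camera call. They do not tell look-alikes from the thing itself.
- robot.outline_of(target, camera): "mask" (384x512 bool, what is visible of it) and "extent" ([centre column, centre row, width, height] in pixels, round what is visible of it).
The state is a dict: "time_s": time; "q": joint angles; "joint_velocities": joint speeds; "tau": joint torques, N m; "position": TCP position; "ee_rot": TCP orientation; "force": force on the tool from outside, world axes, zero at the start; "ft_torque": the same for the moment, N m; "gripper_width": finger opening in m.
Only numpy, scipy, OpenCV 4.12 (cv2) and the standard library are available. Lean on these libraries where they do the work, as an engineer would, in place of code of your own. Each camera call takes 0.05 s, during which the arm holds its last target. There are 200 camera calls.

## Working session

There is one attempt and no reset: what is moved stays moved. The work goes in short steps, Python scripts to look and compute and a tool call to move; the robot and the scene stay as the last step left them, time stands still between calls to the robot, and variables do not carry over. Pictures are saved under pics/ and viewed, about 8 in all and at most 12, crops included, and the job is handed in when it is done.

Besides the shell and the picture viewer there is one more tool, called after "Call:" in YAML: its name, and indented under it one key for each argument. servo_tool: Moves the arm, as the interface text tells. Its arguments: {"type":"object","properties":{"commands":{"type":"array"},"grip_force":{"type":"number"}},"required":["commands"]}

```bash
mkdir -p pics
cat > h.py <<'E'
from rig import robot
import numpy as np, cv2
from scipy.spatial.transform import Rotation as R
def save(n,im): cv2.imwrite('pics/'+n+'.png',im[:,:,::-1])
def ray(c,u,v):
    d=np.array([(u-c['cx'])/c['fx'],-(v-c['cy'])/c['fy'],-1.]); M=np.array(c['rotation'])
    if M.shape!=(3,3): M=R.from_quat(np.roll(M,-1)).as_matrix()
    return np.array(c['xyz']),M@d
def atz(c,u,v,z):
    o,d=ray(c,u,v); return o+d*(z-o[2])/d[2]
def proj(c,p):
    M=np.array(c['rotation'])
    if M.shape!=(3,3): M=R.from_quat(np.roll(M,-1)).as_matrix()
    q=M.T@(np.array(p)-c['xyz']); return c['cx']+c['fx']*q[0]/-q[2], c['cy']-c['fy']*q[1]/-q[2]
E
python3 - <<'E'
from h import *
a=robot.snapshot('scene');b=robot.snapshot('top')
save('scene0',a);save('top0',b)
for n in('scene','top'):
    print(robot.calibration(n))
    for t in('stroke_cap','air_pedal','treadle_press','valve_stand'):
        print(n,t,[(np.round(o['extent']),round(o['conf'],2)) for o in robot.outline_of(t,n)])
print(robot.sense())
E
```

```text
{'fx': 463.7757862549678, 'fy': 463.7757862549678, 'cx': 257.7576409884978, 'cy': 195.24589771086892, 'xyz': array([1.48197152, 0.08047762, 1.14769879]), 'rotation': array([0.62377675, 0.26449466, 0.28147719, 0.67949668])}
scene stroke_cap [(array([258., 205.,  21.,  17.]), 0.51), (array([310., 207.,  10.,  13.]), 0.5), (array([388., 234.,  11.,  28.]), 0.36)]
scene air_pedal [(array([180., 234.,  34.,  50.]), 0.79), (array([180., 189.,  30.,  39.]), 0.73)]
scene treadle_press [(array([179., 230.,  25.,  38.]), 0.65), (array([179., 183.,  27.,  32.]), 0.56), (array([306., 235.,  47.,  71.]), 0.32)]
scene valve_stand [(array([342., 164.,  33.,  65.]), 0.98), (array([306., 237.,  46.,  75.]), 0.93)]
{'fx': 376.767666247702, 'fy': 376.767666247702, 'cx': 259.3630257466834, 'cy': 193.38895270873016, 'xyz': array([0.35397061, 0.01415114, 1.22145661]), 'rotation': array([ 0.71609509,  0.02895258, -0.04136662, -0.69617409])}
top stroke_cap [(array([202., 162.,  13.,  14.]), 0.62), (array([149., 290.,  12.,  14.]), 0.42)]
top air_pedal [(array([344., 240.,  45.,  54.]), 0.85), (array([210., 
[... 190 characters left out ...]
y([212., 162.,  44.,  63.]), 0.56)]
{'time_s': 0.5, 'q': array([-1.21139887e+00,  3.53015854e-01,  1.63344281e+00, -1.01968588e-05,
        1.15518429e+00, -2.42366609e-03]), 'joint_velocities': array([ 0.00012472, -0.00046226, -0.00107177, -0.00200184, -0.0015544 ,
       -0.00045592]), 'tau': array([-1.23870264e-03, -5.93305278e+01, -3.34321725e+01,  6.96527632e-02,
        1.69265218e-02, -4.21349159e-05]), 'position': array([ 0.2212126 , -0.58452195,  0.22255471]), 'ee_rot': array([-0.12721095, -0.69556032, -0.12724478,  0.69557313]), 'force': array([ 0.46415306,  0.9357875 , -0.58075448]), 'ft_torque': array([-0.05702393,  0.03234958,  0.0037141 ]), 'gripper_width': 0.09193045016347792}
```

Run:
```python
import cv2
for n,(x0,x1,y0,y1) in {'scene0':(130,420,110,320),'top0':(120,400,110,330)}.items():
    i=cv2.imread(f'pics/{n}.png'); cv2.imwrite(f'pics/{n}c.png',cv2.resize(i[y0:y1,x0:x1],None,fx=2.7,fy=2.7,interpolation=cv2.INTER_CUBIC))
```

```text
(no output)
```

View pics/scene0c.png

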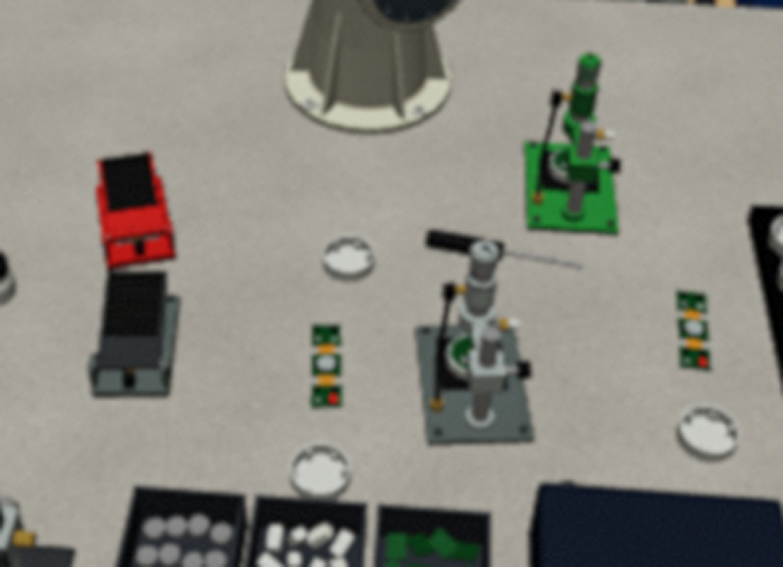

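View pics/top0c.png

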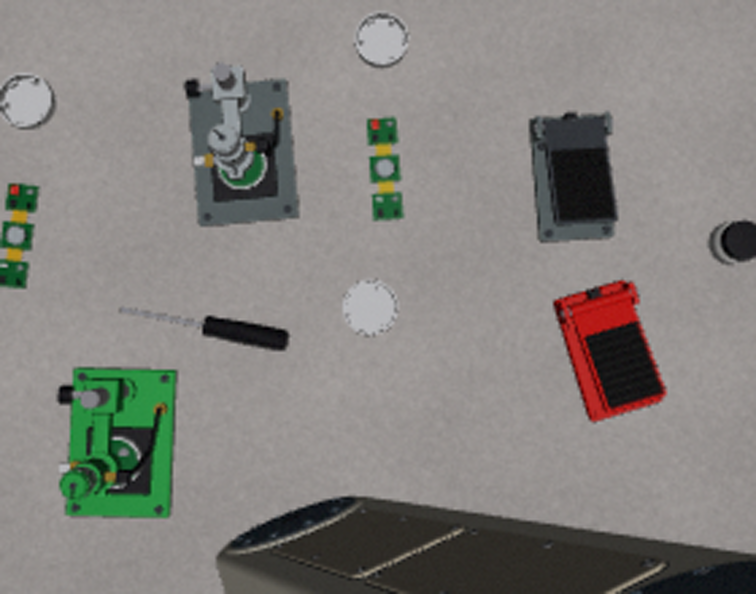

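Candidates for the valve, in full-frame pixels: the grey one at scene (309,203) / top (202,162), and the green look-alike at scene (347,133) / top (150,290). For the pedal: the grey one at scene (180,234) / top (335,175), and the red look-alike at scene (180,189) / top (345,240). I choose the grey ones.

Run:
```python
from h import *
cs,ct=robot.calibration('scene'),robot.calibration('top')
def tri(a,b):
    (o1,d1),(o2,d2)=ray(cs,*a),ray(ct,*b)
    s=np.linalg.lstsq(np.c_[d1,-d2],o2-o1,rcond=None)[0]
    return (o1+d1*s[0]+o2+d2*s[1])/2, np.linalg.norm(o1+d1*s[0]-o2-d2*s[1])
f=lambda x,y:(130+x/2.7,110+y/2.7); g=lambda x,y:(120+x/2.7,110+y/2.7)
print('captop',tri(f(484,249),g(222,136)))
print('free L',tri(f(108,272),g(616,222)), 'R',tri(f(165,273),g(556,221)))
for p in [(541,241),(612,236),(531,118),(608,114)]: print('base',atz(ct,*g(*p),0.01))
for p in [(203,224),(298,215),(188,82),(287,80)]: print('stand',atz(ct,*g(*p),0.012))
```

```text
captop (array([0.54172144, 0.1574434 , 0.20424029]), np.float64(0.0027377964492798046))
free L (array([ 0.48116134, -0.27761135,  0.06494984]), np.float64(0.0040200624788096955)) R (array([ 0.47999106, -0.20840989,  0.06831777]), np.float64(0.0029462981506083934))
base [ 0.46186695 -0.20343378  0.01      ]
base [ 0.47036128 -0.28888117  0.01      ]
base [ 0.61126199 -0.18959344  0.01      ]
base [ 0.61912798 -0.28337201  0.01      ]
stand [0.47035551 0.20095476 0.012     ]
stand [0.48445073 0.08835251 0.012     ]
stand [0.64203821 0.22660531 0.012     ]
stand [0.64830911 0.10737367 0.012     ]
```

```bash
cat >> h.py <<'E'
def go(p,yaw=None):
    """shift (tool axes, mm) and turn to TCP p, tool down, tool y axis at world angle yaw"""
    s=robot.sense(); Q=R.from_quat(np.roll(s['ee_rot'],-1)); M=Q.as_matrix()
    y0=np.arctan2(M[1,1],M[0,1]); y=y0 if yaw is None else yaw
    T=np.array([[0,np.cos(y),0],[0,np.sin(y),0],[-1,0,0.]]); T[:,2]=np.cross(T[:,0],T[:,1])
    print('pos',s['position'].round(4),'q',s['q'].round(3),'yaw',y0.round(3),'t',s['time_s'],'F',s['force'].round(1),'w',s['gripper_width'])
    print('shift',((M.T@(np.array(p)-s['position']))*1000).round(1),'turn',(Q.inv()*R.from_matrix(T)).as_rotvec().round(4))
E
python3 - <<'E'
from h import *
c=robot.calibration('wrist'); s=robot.sense()
M=R.from_quat(np.roll(s['ee_rot'],-1)).as_matrix(); C=R.from_quat(np.roll(c['rotation'],-1)).as_matrix()
print('M',M.round(3),'cam offset in tool',(M.T@(c['xyz']-s['position'])).round(3),'camdir in tool',(M.T@C@[0,0,-1]).round(3),c['fx'])
go([.47,-.243,.22])
E
```

```text
M [[-0.     0.354 -0.935]
 [ 0.    -0.935 -0.354]
 [-1.    -0.     0.   ]] cam offset in tool [-0.163 -0.001 -0.076] camdir in tool [ 0.964 -0.002  0.265] 324.2790999629815
pos [ 0.2212 -0.5845  0.2226] q [-1.211  0.353  1.633 -0.     1.155 -0.002] yaw -1.209 t 0.5 F [ 0.5  0.9 -0.6] w 0.09193045016347792
shift [   2.6 -231.3 -353.6] turn [0.     0.     0.0001]
```

Call:
servo_tool:
  commands:
    - [1,0,-220,-383,0,0,0]
    - [1,0,-220,-383,0,0,0]
    - [1,0,-220,-383,0,0,0]
    - [1,0,-220,-383,0,0,0]
    - [1,0,-220,-383,0,0,0]
    - [1,0,-220,-383,0,0,0]
    - [1,0,-220,-383,0,0,0]
    - [1,0,-220,-383,0,0,0]
    - [1,0,-220,-383,0,0,0]
    - [1,0,-220,-383,0,0,0]
    - [1,0,-220,-383,0,0,0]
    - [1,0,-220,-383,0,0,0]
  grip_force: 30

```text
time_s: 1.7
position: [0.5009, -0.2439, 0.2225]
ee_rot: [-0.127, -0.695, -0.127, 0.696]
force: [0.5, 0.4, -0.2]
gripper_width: 0.0004
```

Run:
```python
from h import *
c=robot.calibration('wrist'); a=robot.snapshot('wrist')
o=robot.outline_of('treadle_press','wrist')
print([(np.round(x['extent']),round(x['conf'],2)) for x in o])
b=a.copy()
for P in ([.502,-.243,.071],):
    u,v=proj(c,P); print(u,v); cv2.circle(b,(int(u),int(v)),3,(255,0,255),-1)
if o:
    k=cv2.findContours(o[0]['mask'].astype('uint8'),0,2)[0]; cv2.drawContours(b,k,-1,(0,255,0),1)
save('w1',b); go([.502,-.243,.09])
```

```text
[(array([239., 314.,  63., 109.]), 0.65), (array([269., 134., 104., 143.]), 0.59)]
261.17430228966 180.91156255324222
pos [ 0.5008 -0.2443  0.2226] q [-0.456  0.248  1.78  -0.     1.114  0.754] yaw -1.211 t 1.8 F [-1.2 -0.1  0.1] w 0.0004173879404736338
shift [132.6  -0.8  -1.6] turn [-0.      0.0002 -0.    ]
```

View pics/w1.png

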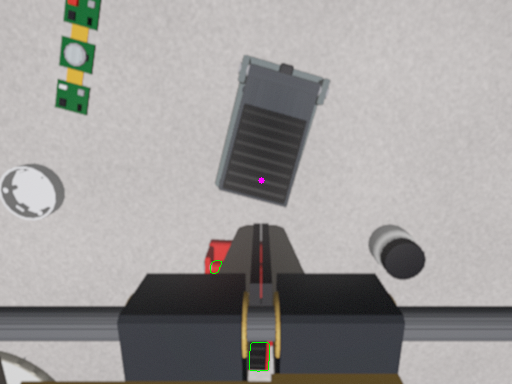

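Run:
```python
from h import *
c=robot.calibration('wrist')
L,Rr=atz(c,219,186,.073),atz(c,288,206,.073)
m=(L+Rr)/2; e=L-Rr; n=np.array([e[1],-e[0],0]);n/=np.linalg.norm(n)
p=m+n*.024; print(L,Rr,np.linalg.norm(e),p); go([p[0],p[1],.085])
```

```text
[ 0.48268269 -0.20584146  0.073     ] [ 0.48749634 -0.27775078  0.073     ] 0.07207025949493953 [ 0.50903592 -0.24019314  0.073     ]
pos [ 0.5008 -0.2443  0.2226] q [-0.456  0.248  1.78  -0.     1.114  0.754] yaw -1.211 t 1.8 F [-1.2 -0.1  0.1] w 0.0004173879404736338
shift [137.6  -0.9  -9.2] turn [-0.      0.0002 -0.    ]
```

Call:
servo_tool:
  commands:
    - [1,45,-1,-9,0,0,0]
    - [1,90,-1,-9,0,0,0]
    - [1,130,-1,-9,0,0,0]
    - [1,140,-1,-9,0,0,0]
    - [1,150,-1,-9,0,0,0]
    - [1,157,-1,-9,0,0,0]
    - [1,162,-1,-9,0,0,0]
    - [1,162,-1,-9,0,0,0]
    - [1,162,-1,-9,0,0,0]

```text
time_s: 2.7
position: [0.5088, -0.2412, 0.0626]
ee_rot: [0.127, 0.696, 0.126, -0.696]
force: [-4.6, -0.4, 7.5]
gripper_width: 0.0009
```

Call:
servo_tool:
  commands:
    - [1,2,0,0,0,0,0]
    - [1,4,0,0,0,0,0]
    - [1,5,0,0,0,0,0]
    - [1,5,0,0,0,0,0]
    - [1,5,0,0,0,0,0]

```text
time_s: 3.2
position: [0.5092, -0.2419, 0.06]
ee_rot: [0.127, 0.696, 0.126, -0.695]
force: [-4.1, 2.1, 10.0]
gripper_width: 0.0002
```

Call:
servo_tool:
  commands:
    - [1,4,0,0,0,0,0]
    - [1,6,0,0,0,0,0]
    - [1,6,0,0,0,0,0]
    - [1,6,0,0,0,0,0]
    - [1,6,0,0,0,0,0]

```text
time_s: 3.7
position: [0.5095, -0.2422, 0.0586]
ee_rot: [0.127, 0.697, 0.125, -0.695]
force: [-12.6, 8.2, 37.1]
gripper_width: 0.0004
```

Force climbs steeply to 37 N with no more travel, so the treadle is on its stop. I'll lift now and head for the cap.

Call:
servo_tool:
  commands:
    - [1,-40,0,0,0,0,0]
    - [1,-80,0,0,0,0,0]
    - [1,-130,0,0,0,0,0]
    - [1,-180,0,0,0,0,0]
    - [0,-230,0,0,0,0,0]
    - [0,-250,0,0,0,0,0]
    - [0,-250,0,0,0,0,0]

```text
time_s: 4.4
position: [0.5108, -0.2433, 0.3148]
ee_rot: [0.128, 0.7, 0.123, -0.692]
force: [0.5, -0.8, -0.1]
gripper_width: 0.0224
```

Run:
```python
from h import *
go([.50,.155,.30],0.3)
```

```text
pos [ 0.5108 -0.2433  0.3148] q [-0.447  0.177  1.661 -0.     1.29   0.767] yaw -1.214 t 4.4 F [ 0.5 -0.8 -0.1] w 0.022435788010797562
shift [  12.4 -377.1 -129. ] turn [-1.5136 -0.     -0.0143]
```

Call:
servo_tool:
  commands:
    - [0,0,-363,-167,-1.5,0,-0.014]
    - [0,0,-363,-167,-1.5,0,-0.014]
    - [0,0,-363,-167,-1.5,0,-0.014]
    - [0,0,-363,-167,-1.5,0,-0.014]
    - [0,0,-363,-167,-1.5,0,-0.014]
    - [0,0,-363,-167,-1.5,0,-0.014]
    - [0,0,-363,-167,-1.5,0,-0.014]
    - [0,0,-363,-167,-1.5,0,-0.014]
    - [0,0,-363,-167,-1.5,0,-0.014]
    - [0,0,-363,-167,-1.5,0,-0.014]
    - [0,0,-363,-167,-1.5,0,-0.014]
    - [0,0,-363,-167,-1.5,0,-0.014]

```text
time_s: 5.6
position: [0.5402, 0.1548, 0.3127]
ee_rot: [0.565, 0.425, 0.565, -0.425]
force: [0.1, 0.1, 0.5]
gripper_width: 0.0922
```

Run:
```python
from h import *
c=robot.calibration('wrist'); a=robot.snapshot('wrist')
np.save('c2',c,allow_pickle=True)
o=robot.outline_of('stroke_cap','wrist')
print([(np.round(x['extent'],1),round(x['conf'],2)) for x in o]); print(proj(c,[.541,.155,.207]))
save('w2',a); go([.541,.155,.31],3.0)
cv2.imwrite('pics/w2c.png',cv2.resize(a[60:260,150:400,::-1],None,fx=3,fy=3,interpolation=cv2.INTER_CUBIC))
t=robot.snapshot('scene'); save('s2',t)
```

```text
[(array([263.4, 188.1,  30.1,  34.6]), 0.59)]
(np.float64(259.88771136451476), np.float64(194.3581890094951))
pos [0.5403 0.1547 0.3129] q [ 0.276  0.179  1.663 -0.     1.299 -0.006] yaw 0.282 t 5.7 F [ 0.3 -1.6  0.3] w 0.09178901277437594
shift [ 2.9  0.7 -0.1] turn [-2.7179e+00  4.0000e-04  1.0000e-04]
```

View pics/w2c.png

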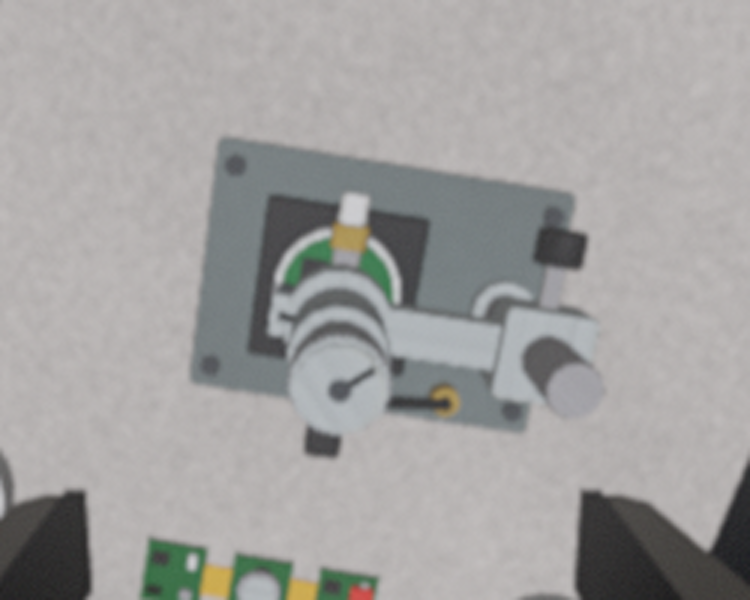

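Run:
```python
from h import *
c=np.load('c2.npy',allow_pickle=True).item(); ct=robot.calibration('top')
m=lambda x,y:(150+x/3,60+y/3)
for z in(.204,.207): print(atz(c,*m(340,388),z))
(o1,d1),(o2,d2)=ray(c,*m(340,388)),ray(ct,120+222/2.7,110+136/2.7)
s=np.linalg.lstsq(np.c_[d1,-d2],o2-o1,rcond=None)[0]; print('tri',o1+d1*s[0],o2+d2*s[1])
d=atz(c,*m(374,371),.207)-atz(c,*m(340,388),.207)
sc=[atz(c,*m(*p),.012) for p in((220,138),(575,195),(192,382),(526,432))]
v=sc[1]-sc[0]+sc[3]-sc[2]; a=np.arctan2(d[1],d[0]); st=np.arctan2(v[1],v[0])
print('line',a,'stand',st,'cap_turn',(a-(st+np.pi))%(2*np.pi))
cen=sum(sc)/4; print('axis from base',cen-.02*v/np.linalg.norm(v))
```

```text
[0.54284235 0.15935652 0.204     ]
[0.54259696 0.16010927 0.207     ]
tri [0.54353404 0.15723473 0.19554379] [0.54336362 0.15727961 0.19551858]
line 0.7586718556466332 stand 0.1265535447424455 cap_turn 3.773710964493981
axis from base [0.54315985 0.1600672  0.012     ]
```

Call:
servo_tool:
  commands:
    - [0,0,4,-4,-2.1,0,0]
    - [0,0,4,-4,-2.1,0,0]
    - [0,0,4,-4,-2.1,0,0]
    - [0,0,4,-4,-2.1,0,0]
    - [0,0,4,-4,-2.1,0,0]
    - [0,0,4,-4,-2.1,0,0]
    - [0,0,4,-4,-2.1,0,0]
    - [0,0,4,-4,-2.1,0,0]
    - [0,0,4,-4,-2.1,0,0]
    - [0,0,4,-4,-2.1,0,0]
    - [0,0,4,-4,-2.1,0,0]
    - [0,0,4,-4,-2.1,0,0]
    - [0,0,4,-4,-2.1,0,0]
    - [0,0,4,-4,-2.1,0,0]
    - [0,0,4,-4,-2.1,0,0]
    - [0,30,4,-4,-2.1,0,0]
    - [0,60,4,-4,-2.1,0,0]
    - [0,60,4,-4,-2.1,0,0]

```text
time_s: 7.55
position: [0.5409, 0.1587, 0.2494]
ee_rot: [0.648, -0.277, 0.653, 0.278]
force: [-0.9, -0.5, 0.2]
gripper_width: 0.0918
```

Run:
```python
from h import *
c=robot.calibration('wrist'); a=robot.snapshot('wrist'); b=a.copy()
for z in(.207,.179):
    u,v=proj(c,[.543,.1595,z]); cv2.circle(b,(int(u),int(v)),2,(255,0,255),-1)
save('w3',b[0:384,60:460]); go([.543,.1595,.186])
```

```text
pos [0.542  0.1591 0.2517] q [ 0.283  0.234  1.73  -0.     1.181 -2.095] yaw 2.378 t 7.6 F [-0.8 -0.1  0.7] w 0.09206315605551371
shift [65.7 -0.5  1.1] turn [ 0.     -0.0029 -0.0016]
```

View pics/w3.png

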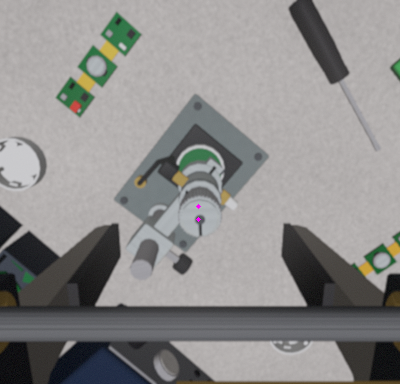

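The projected axis point falls on the cap centre at crop (200,218), between the open fingers. I'll descend and grip.

Call:
servo_tool:
  commands:
    - [0,30,0,1,0,0,0]
    - [0,55,0,1,0,0,0]
    - [0,65,0,1,0,0,0]
    - [0,65,0,1,0,0,0]
    - [1,65,0,1,0,0,0]
    - [1,65,0,1,0,0,0]
    - [1,65,0,1,0,0,0]
    - [1,65,0,1,0,0,0]
    - [1,65,0,1,0,0,0]
    - [1,65,0,1,0,0,0]
    - [1,65,0,1,0,0,0]
    - [1,65,0,1,0,0,0]
    - [1,65,0,1,0,0,0]
  grip_force: 30

```text
time_s: 8.9
position: [0.5425, 0.1598, 0.1866]
ee_rot: [0.649, -0.278, 0.651, 0.278]
force: [-0.2, -0.4, 0.0]
gripper_width: 0.0293
```

Call:
servo_tool:
  commands:
    - [1,0,0,0,0.13,0,0]
    - [1,0,0,0,0.26,0,0]
    - [1,0,0,0,0.39,0,0]
    - [1,0,0,0,0.52,0,0]
    - [1,0.1,0,0,0.65,0,0]
    - [1,0.2,0,0,0.78,0,0]
    - [1,0.2,0,0,0.91,0,0]
    - [1,0.2,0,0,1.04,0,0]
    - [1,0.3,0,0,1.17,0,0]
    - [1,0.3,0,0,1.3,0,0]
    - [1,0.3,0,0,1.43,0,0]
    - [1,0.4,0,0,1.56,0,0]
    - [1,0.4,0,0,1.69,0,0]
    - [1,0.4,0,0,1.82,0,0]
    - [1,0.5,0,0,1.95,0,0]
    - [1,0.5,0,0,2.08,0,0]
    - [1,0.5,0,0,2.21,0,0]
    - [1,0.6,0,0,2.34,0,0]
    - [1,0.6,0,0,2.47,0,0]
    - [1,0.6,0,0,2.6,0,0]

```text
time_s: 10.9
position: [0.5408, 0.1566, 0.1858]
ee_rot: [-0.441, -0.55, -0.44, 0.557]
force: [-6.8, -13.2, 7.8]
gripper_width: 0.0295
```

Run:
```python
from h import *
go([.5425,.1598,.186]); s=robot.sense(); print(s['ft_torque'],s['tau'][5])
c=robot.calibration('wrist'); np.save('c4',c,allow_pickle=True); a=robot.snapshot('wrist')
print([np.round(proj(c,[.543,.1595,.2065]))]); save('w4',cv2.resize(a[100:300,150:370],None,fx=3,fy=3,interpolation=cv2.INTER_CUBIC))
```

```text
pos [0.5408 0.1566 0.1858] q [ 0.282  0.301  1.797 -0.005  1.052  0.511] yaw -0.226 t 10.9 F [ -6.8 -13.2   7.8] w 0.029502142952557923
shift [-0.2  1.  -3.5] turn [0.     0.008  0.0055]
[-2.5440637   1.03854879  0.07538064] -2.071244940161705
[array([262., 260.])]
```

View pics/w4.png

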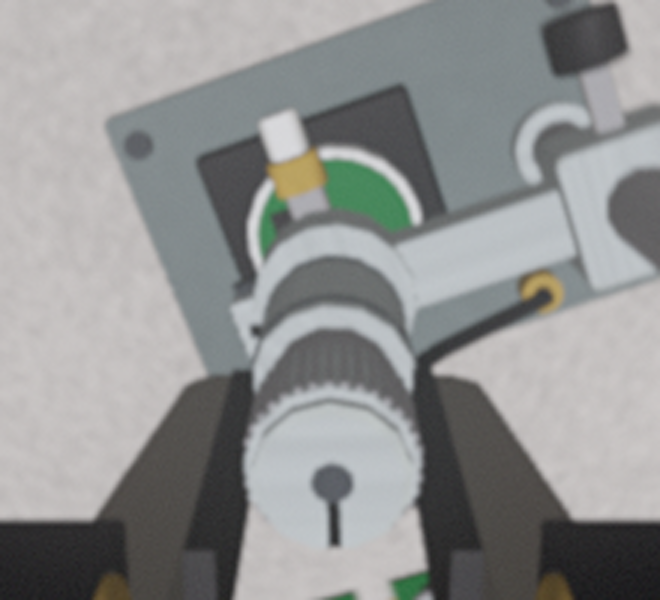

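No slip: the index line still points straight down the image and turns with the fingers. The axis is about 1.8 mm off the TCP, so I'll follow the arc for the rest of the turn.

Call:
servo_tool:
  commands:
    - [1,0,-0.1,0,0.12,0,0]
    - [1,0,-0.3,-0.1,0.24,0,0]
    - [1,0.1,-0.6,-0.2,0.36,0,0]
    - [1,0.1,-0.8,-0.2,0.48,0,0]
    - [1,0.1,-1,-0.3,0.6,0,0]
    - [1,0.2,-1.2,-0.5,0.72,0,0]
    - [1,0.2,-1.4,-0.6,0.84,0,0]
    - [1,0.2,-1.5,-0.8,0.96,0,0]
    - [1,0.2,-1.7,-1,1.05,0,0]
    - [1,0.2,-1.7,-1,1.05,0,0]

```text
time_s: 11.95
position: [0.5392, 0.1577, 0.1857]
ee_rot: [-0.102, -0.697, -0.098, 0.703]
force: [-2.4, -1.8, 2.3]
gripper_width: 0.0296
```

Run:
```python
from h import *
go([.5425,.1598,.186]); s=robot.sense(); print(s['ft_torque'],s['tau'][5])
```

```text
pos [0.5392 0.1577 0.1857] q [ 0.285  0.299  1.8   -0.005  1.051  1.573] yaw -1.286 t 11.95 F [-2.4 -1.8  2.3] w 0.02964719272675011
shift [-0.3 -1.1 -3.8] turn [-0.      0.0091 -0.0046]
[-0.23198625  0.13388049 -0.06884598] 1.28880824893713
```

Call:
servo_tool:
  commands:
    - [1,0,0,0,0.05,0,0]
    - [1,0,0,0,0.1,0,0]
    - [1,0,-0.1,0,0.15,0,0]
    - [1,0,-0.1,0,0.2,0,0]
    - [1,0,-0.1,0,0.2,0,0]

```text
time_s: 12.45
position: [0.5391, 0.1581, 0.1857]
ee_rot: [-0.033, -0.704, -0.028, 0.709]
force: [-1.7, 1.2, 0.3]
gripper_width: 0.0297
```

Run:
```python
from h import *
go([.5425,.1598,.186]); s=robot.sense(); print(s['ft_torque'],s['tau'])
```

```text
pos [0.5391 0.1581 0.1857] q [ 0.285  0.299  1.8   -0.005  1.051  1.772] yaw -1.484 t 12.45 F [-1.7  1.2  0.3] w 0.029686668965396925
shift [-0.3 -1.4 -3.5] turn [-0.      0.008  -0.0059]
[0.26246982 0.08517692 0.0008316 ] [ -0.64488424 -52.76340008 -31.10780597  -0.38691714  -0.12232779
   0.74541578]
```

Call:
servo_tool:
  commands:
    - [1,0,0,0,0.07,0,0]
    - [1,0,0,0,0.14,0,0]
    - [1,0,-0.1,0,0.2,0,0]
    - [1,0,-0.1,0,0.2,0,0]

```text
time_s: 12.85
position: [0.5395, 0.1584, 0.1858]
ee_rot: [0.037, -0.704, 0.041, 0.708]
force: [1.6, 0.8, -0.8]
gripper_width: 0.0292
```

Run:
```python
from h import *
go([.5425,.1598,.186]); s=robot.sense(); print(s['ft_torque'],s['tau'])
c=robot.calibration('wrist'); np.save('c5',c,allow_pickle=True); a=robot.snapshot('wrist')
save('w5',cv2.resize(a[100:300,150:370],None,fx=3,fy=3,interpolation=cv2.INTER_CUBIC))
```

```text
pos [0.5395 0.1584 0.1858] q [ 0.286  0.3    1.799 -0.005  1.051  1.969] yaw -1.681 t 12.85 F [ 1.6  0.8 -0.8] w 0.029224364023681552
shift [-0.2 -1.7 -2.8] turn [-0.      0.0058 -0.007 ]
[ 0.35153194 -0.29431132  0.47620208] [-9.11911279e-01 -5.32047987e+01 -3.01310062e+01 -4.72173002e-02
  5.78011014e-01  1.38494287e+00]
```

View pics/w5.png

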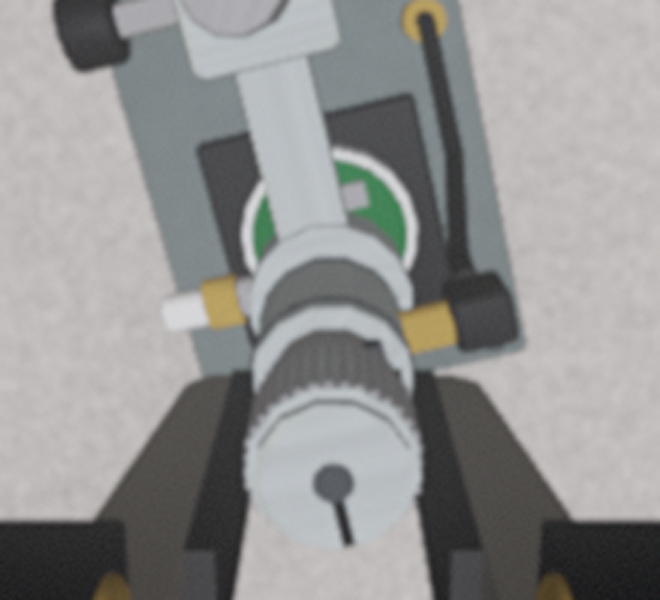

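Run:
```python
from h import *
m=lambda x,y:(150+x/3,100+y/3)
for n,p,q in(('c4',(332,483),(335,545)),('c5',(333,483),(350,545))):
    c=np.load(n+'.npy',allow_pickle=True).item()
    d=atz(c,*m(*q),.206)-atz(c,*m(*p),.206); print(n,(np.arctan2(d[1],d[0])-.1266-np.pi+1)%(2*np.pi)-1)
```

```text
c4 1.2613653834079823
c5 0.0059799519508914045
```

The cap has bottomed: image angle is about 0.006 rad, torque jumped to 0.48 N·m, and the fingers slipped about 15° at the stop. I'll dwell briefly, then back off a quarter turn along the arc.

Call:
servo_tool:
  commands:
    - [1,0,0,0,0,0,0]
    - [1,0,0,0,0,0,0]
    - [1,0,0,0,0,0,0]
    - [1,0,0.2,0,-0.13,0,0]
    - [1,0,0.5,-0.1,-0.26,0,0]
    - [1,-0.1,0.7,-0.2,-0.39,0,0]
    - [1,-0.1,0.9,-0.3,-0.52,0,0]
    - [1,-0.1,1.1,-0.5,-0.65,0,0]
    - [1,-0.2,1.2,-0.7,-0.78,0,0]
    - [1,-0.2,1.4,-0.9,-0.91,0,0]
    - [1,-0.2,1.5,-1.1,-1.04,0,0]
    - [1,-0.3,1.6,-1.4,-1.17,0,0]
    - [1,-0.3,1.6,-1.6,-1.3,0,0]
    - [1,-0.3,1.6,-1.8,-1.43,0,0]
    - [1,-0.4,1.6,-2,-1.57,0,0]
    - [1,-0.4,1.6,-2,-1.58,0,0]
    - [1,-0.4,1.6,-2,-1.58,0,0]

```text
time_s: 14.6
position: [0.541, 0.1567, 0.1861]
ee_rot: [-0.473, -0.522, -0.474, 0.528]
force: [-2.1, 1.8, 1.2]
gripper_width: 0.0295
```

Run:
```python
from h import *
go([.5413,.1566,.186]); s=robot.sense(); print(s['ft_torque'],s['joint_velocities'].round(3))
c=robot.calibration('wrist'); np.save('c6',c,allow_pickle=True); a=robot.snapshot('wrist'); t=robot.snapshot('scene')
w=cv2.resize(a[100:300,150:370],None,fx=2,fy=2,interpolation=cv2.INTER_CUBIC); z=cv2.resize(t[150:350,130:310],None,fx=2,fy=2)
save('w6',np.hstack([w,z]))
```

```text
pos [0.541  0.1567 0.1861] q [ 0.282  0.301  1.797 -0.004  1.053  0.387] yaw -0.103 t 14.6 F [-2.1  1.8  1.2] w 0.029452816894724662
shift [0.1 0.3 0.1] turn [0.     0.0068 0.0066]
[0.32773734 0.07419427 0.04857344] [ 0.001  0.    -0.001  0.     0.     0.016]
```

View pics/w6.png

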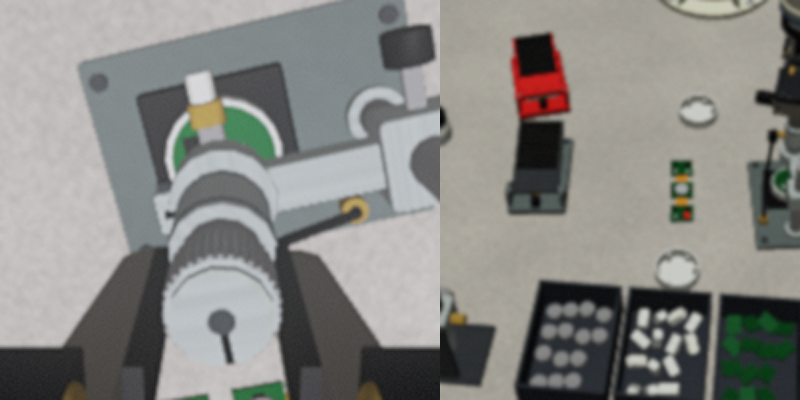

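The cap turned with the fingers: the line runs (221,322)→(230,363), the same angle in the grip as before. The grey pedal is up and the other things in view are undisturbed. Final number, then hand in.

Run:
```python
from h import *
c=np.load('c6.npy',allow_pickle=True).item(); m=lambda x,y:(150+x/2,100+y/2)
d=atz(c,*m(230,363),.206)-atz(c,*m(221,322),.206); k=(np.arctan2(d[1],d[0])-.1266-np.pi+1)%(2*np.pi)-1
print('cap_turn',k)
if 1.35<k<1.8: print(robot.sign_off())
```

```text
cap_turn 1.5366952564606526
the job is handed in; nothing more can be done
None
```

The job is done and handed in at about 14.7 s of the 72 s allowed, with no verdict reported.

- **Pedal:** I pressed the grey pedal down to its stop. The force rose to 37 N with no further travel, above the roughly 9 N needed to reach it. The last scene picture shows the pedal back up.
- **Cap, bottoming:** I gripped the grey valve's cap with 30 N and screwed it about 3.8 rad clockwise to the stop. The torque jumped to 0.48 N·m, the fingers slipped about 15° there, and the index line read about 0.01 rad from the bottom.
- **Cap, final setting:** I backed it off 1.58 rad by the wrist without slipping. The index line reads 1.54 rad (88°), so the two agree to about 0.04 rad. The cap is still gripped at 29.5 mm opening.

**Not fully clean:**
- A side force of about 15 N built up partway through screwing down, because the grip was about 2 mm off the cap's axis. I corrected for that, and it was about 3 N at the end.
- I checked the pedal and the loose things only by eye. The last picture shows the pedal up and nothing disturbed, but it leaves out one housing, one board strip, the screwdriver and most of the jar.

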